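# Level the rocking kettle stand

### The arm

A 6-joint arm with a two-finger parallel gripper is mounted at the origin on a cart in front of the work surface, level with it; the furniture and walls round the work are solid. World frame = base frame: x ahead of the robot, y to its left, z up, the work surface at z = 0. Lengths are in mm, angles in degrees, forces in N, time in s.
With the tool pointing down it reaches from about 350 to 850 mm from the base axis. Payload 8.1 kg.
Tool frame: the origin (TCP) lies at the very end of the fingers, on their centre line; the grasp point (between the pads) lies 19 mm behind it; z points along the fingers, y is the line along which they close (so a half turn about z gives the same grasp; the last joint's range is limited). The gripper opens to 85 mm and grips with 20 to 120 N. Pads are 22 mm wide; open, the fingers measure 114 mm over their backs; the gripper's body (76 mm by 85 mm) begins 54 mm behind the grasp point. The pads swing forward as they close: fully open they stand 13 mm farther back than shut.
Start: joints at [-77.544, 7.471, 85.268, -0, 87.261, -4.893], TCP at [178.937, -572.701, 231.292] pointing down, gripper open.
Joint ranges: [-169.43, 169.43], [-51.17, 129.36], [1.28, 143.12], [-76.62, 256.62], [0, 156.53], [-152.29, 152.29]. Speed limits (degrees/s): [136.94, 136.94, 159.86, 180, 180, 180].

### API

Orientations are given as [roll, pitch, yaw] about the fixed x, y, z axes, in that order (R = Rz(yaw) Ry(pitch) Rx(roll)).
In Python, from bench import * gives the robot as it stands.
- The arm moves only by the tool play_rows, never from a script. Its argument "increments" is a list of rows, each a list of 3 entries, a list of its own where there are three numbers: the gripper's target within -1 to 1 (fully open at 1, half-way at 0, shut at -1), then the shift along the tool's x, y, z in mm, then the turn about the tool's z in rad. A call has 1 to 12 rows; each row shifts and turns the commanded pose from where the row before left it, along the tool's axes as they then stand; what a row does not reach is not made up. A row lasts 1/12 s, in which the tool goes at most 41.7 mm and 7.16 degrees, less where a joint would pass 70% of its speed; a pose out of reach is approached as far as the arm can. A call is refused whole if a number of a shift passes 41.7 or a number of a turn 0.125, either way. A call with a gripper value outside its range is refused whole. The fingers move at their own pace and stop on an object; "force" is the grip in N (left out, the last holds). Time passes only in rows, so rows that do not move let the fingers close. It gives the time, the measured TCP pose, the force, the opening and the grip force at its end, in the units of the state.
- sense(): the state, without advancing time (a new reading comes with each control period).
- snapshot(name): name is "scene" or "top" or "wrist"; returns a dict with "color" (420x560x3 uint8, red, green, blue), "intrinsics" (3x3 intrinsics, pixels), "world_from_camera" (4x4, takes a point from camera to world coordinates). Camera axes: x right, y down, z forward; pixel columns grow to the right and rows downward; lengths in mm; the calibration is good to about 2 mm. A picture is of the moment at which its call begins. There is no depth.
- hand_in(): hands the job in; it is judged then, once.
Trained networks look in a picture, given as the dict that the camera call returned (one of the last four; its "shot" number tells which), for a name from the list of things; names that differ only in an ending like _2 or _b are one class to them, and where a whole thing is asked for, a point or a joint stands for the part that bears it (a point fixed in the world has none). Each returns a list of dicts, best first, with "p" (0 to 1); they miss things now and then, are a little off and sometimes report something else, mostly with a low value. They report only what shows in the picture. A call takes as long as a camera call.
- find_in(query, picture): "xyz" ([x, y, z] in mm, in the coordinates of the camera as it stood for that picture, good to about 4 mm: the middle of the surface that is visible of it).
- regions_of(query, picture): "mask" (420x560 bool, what is visible of it).
- pinpoint(query, picture): "xyz" ([x, y, z] in mm, in the coordinates of the camera as it stood for that picture, good to about 4 mm: a listed point, or the origin of a listed thing).
The state is a dict: "time": time; "joint_pos": joint angles; "qd": joint speeds; "joint_efforts": joint torques, N m; "tool_pos": TCP position; "tcp_rot": TCP orientation; "ft_force": force on the tool from outside, world axes, zero at the start; "wrist_torque": the same for the moment, N m; "finger_gap": finger opening in mm; "grip_force": force on a finger pad.
Only numpy, scipy, OpenCV 4.12 (cv2) and the standard library are available. Lean on these libraries where they do the work, as an engineer would, in place of code of your own. Each camera call takes 0.05 s, during which the arm holds its last target. There are 200 camera calls.

### The job

The slate kettle stand rocks because its levelling foot, under the orange knob at its near left corner, is screwed too far in. Turn the knob until the stand no longer rocks and each of the four feet carries a fair share of its weight, neither short nor screwed out so far that another corner lifts; leave the stand where it is without tipping it up, and do not disturb the things around it.

Things in the scene. Friction and masses are not known exactly. Their poses are not given: they have to be found in the camera images.
- kettle_stand: slate kettle stand, loose, about 2.1 kg, weight near its middle: a slab 210 mm (its x, away from the robot) x 260 mm (its y) x 20 mm, upper face 50 mm above the worktop, with the kettle's round black power base (165 mm wide, 21 mm high) fixed on its -y part. Origin: below the slab's centre, level with the underside of the three fixed feet; z up
- level_corner (a point): point on the slab's upper face above the levelling foot, at stand x, y = (-85, +110) mm, the near left corner. The foot starts too short by 2 to 11 mm, an unknown amount: the corner hangs, and 1 to 2 N down on it tips the stand until the foot touches. The foot's rubber pad then yields 1 mm per 4 N, 2.5 mm at most
- press_right (a point): point on the slab's upper face above the fixed foot at stand x, y = (-85, -110) mm, near right. The other fixed feet are at (+85, -110) and (+85, +110) mm; all are domed black rubber bumpers 32 mm wide. Right setting: the levelling foot's pad is squeezed 0.5 to 1.6 mm (1 mm is best) by the stand's own weight; screwed farther out, a neighbouring corner lifts
- knob: orange bar knob above the levelling foot, upright axis; bar 56 mm long (its x), 16 mm thick (its y). Origin on the axis, 4.5 mm above the slab's upper face; bar from 10 to 40 mm above the origin, flat top. Clockwise seen from above screws the foot down, 12 mm a turn; the knob keeps its height, turns stiffly (0.1 N m) and stays where left. Its travel ends well past the right setting
- dotted_mug: white mug with dots, 92 x 127 x 93 mm; a bystander, origin under its centre
- tin: round tin with a tan band and silver rims, 75 mm wide, 66 mm high; a bystander, origin under its centre
- flask: grey travel flask with a black lid, 86 mm wide, 170 mm high; a bystander, origin under its centre

How it is judged (in metres and radians):
At the end, for the whole second after the job is handed in: All four feet of the stand press on the worktop with more than 1.5 N each under its own weight; the stand is level within 0.03 rad, at rest, and within 50 mm of where it started (contact force between each of foot_pad_c0, foot_fr_c0, foot_br_c0, foot_bl_c0 and anything else above 1.5 N and distance of kettle_stand from where it was at the start of the episode below 0.05 m and angle between kettle_stand's own z axis and vertical below 0.03 rad and linear speed of kettle_stand below 0.01 m/s); the robot touches nothing.
It fails at once if a thing around the stand was moved by more than 30 mm (distance of any of dotted_mug, tin, flask from where it was at the start of the episode above 0.03 m).
It fails at once if the stand was tipped by more than 0.12 rad (angle between kettle_stand's own z axis and vertical above 0.12 rad).
It also fails if it takes over 72 s, if anything falls off the work surface, if the arm or the gripper's body presses on something with over 40 N, if the wrist force passes 120 N, or if a joint passes its speed limit or range.

## Working session

There is one attempt and no reset: what is moved stays moved. The work goes in short steps, Python scripts to look and compute and a tool call to move; the robot and the scene stay as the last step left them, time stands still between calls to the robot, and variables do not carry over. Pictures are saved under pics/ and viewed, at most 10 in all, crops included, and the job is handed in when it is done.

Besides the shell and the picture viewer there is one more tool, called after "Emit:" in YAML: its name, and indented under it one key for each argument. play_rows: Moves the arm, as the interface text tells. Its arguments: {"type":"object","properties":{"increments":{"type":"array","items":{"type":"array"}},"force":{"type":"number"}},"required":["increments"]}

```bash
mkdir -p pics; cat > h.py <<'E'
from bench import *
import numpy as np, cv2
def loc(fn,q,s):
    out=[]
    for d in fn(q,s)[:2]:
        p=s["world_from_camera"]@np.r_[d["xyz"],1]; out.append((np.round(p[:3],1).tolist(),round(float(d["p"]),2)))
    return out
def save(s,n): cv2.imwrite("pics/"+n,s["color"][:,:,::-1])
E
python3 - <<'E'
from h import *
for c in ["scene","top"]:
    s=snapshot(c); save(s,c+"1.png")
    for q in ["knob","level_corner","press_right","kettle_stand"]: print(c,q,loc(pinpoint,q,s))
    for q in ["dotted_mug","tin","flask"]: print(c,q,loc(pinpoint,q,s))
st=sense();print(st)
E
```

```text
scene knob [([562.2, 168.5, 52.0], 0.76)]
scene level_corner [([563.7, 170.0, 47.4], 0.92)]
scene press_right [([495.2, -38.0, 51.7], 0.76)]
scene kettle_stand [([607.4, 40.4, 2.2], 0.81)]
scene dotted_mug []
scene tin [([377.0, 394.2, -3.0], 0.71)]
scene flask [([574.7, 421.7, 2.6], 0.83)]
top knob [([557.6, 163.4, 51.7], 0.45)]
top level_corner [([557.6, 168.6, 51.2], 0.73)]
top press_right [([486.4, -40.7, 51.7], 0.58)]
top kettle_stand []
top dotted_mug [([362.5, -385.2, 2.5], 0.72)]
top tin [([370.4, 394.8, -0.8], 0.64)]
top flask [([577.1, 415.7, 1.6], 0.7)]
{'time': 0.8, 'joint_pos': array([-7.75422040e+01,  7.46945600e+00,  8.52670907e+01,  5.02165759e-04,
        8.72616663e+01, -4.89390313e+00]), 'qd': array([ 0.07606828, -0.03330441, -0.03356037,  0.00621929, -0.01394623,
        0.08638138]), 'joint_efforts': array([ 2.02861456e-04, -5.69267893e+01, -5.00832260e+01, -1.30269482e-04,
        1.16611187e-03,  5.21332106e-05]), 'tool_pos': array([ 178.95990872, -572.70024034,  231.31687184]), 'tcp_rot': array([ 1.79998177e+02, -3.47319154e-04,  1.73516752e+01]), 'ft_force': array([ 0.25340278, -0.08753128, -0.44308704]), 'wrist_torque': array([ 0.0114646 , -0.00176679,  0.01379604]), 'grip_force': 0.0, 'finger_gap': 85.61412252416322}
```

View pics/scene1.png

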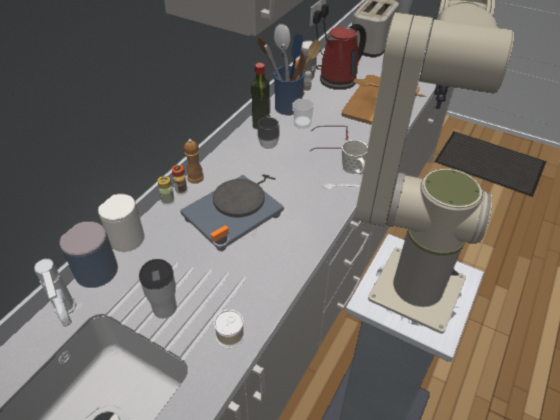

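View pics/top1.png

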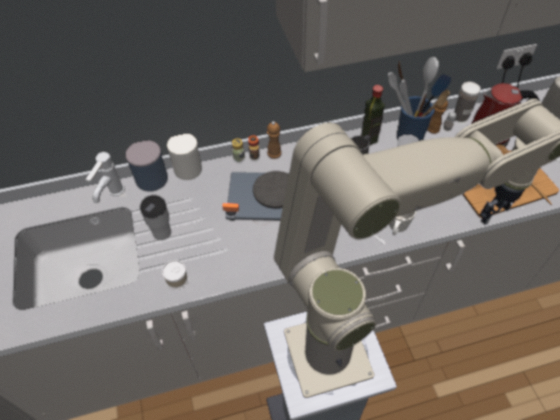

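```bash
python3 - <<'E'
from h import *
# bar orientation from top camera mask projected on plane z=92
s=snapshot("top")
m=regions_of("knob",s)[0]["mask"]
hsv=cv2.cvtColor(s["color"],cv2.COLOR_RGB2HSV)
K=s["intrinsics"];T=s["world_from_camera"]
print(T[:3,3])
v,u=np.nonzero(m)
r=T[:3,:3]@np.linalg.inv(K)@np.stack([u,v,np.ones_like(u)])
P=T[:3,3:]+r*((92-T[2,3])/r[2])
print(len(u),cv2.minAreaRect(P[:2].T.astype(np.float32)), hsv[m].mean(0))
E
```

```text
[-520.70341134  270.19974371 1488.28880983]
173 ((542.1575927734375, 171.7275390625), (56.11810302734375, 51.13633346557617), 73.84036254882812) [ 27.65317919 116.73988439 149.50289017]
```

The scene view shows the knob at pixel (220,234) on the stand's corner, and the top view shows it at (231,208). The area around it is clear: the tin, flask and mug are all far off. Next I move over it for a wrist view.

Emit:
play_rows:
  increments:
    - [1,[25,-28,-1.5],0]
    - [1,[25,-28,-1.5],0]
    - [1,[25,-28,-1.5],0]
    - [1,[25,-28,-1.5],0]
    - [1,[25,-28,-1.5],0]
    - [1,[25,-28,-1.5],0]
    - [1,[25,-28,-1.5],0]
    - [1,[25,-28,-1.5],0]
    - [1,[25,-28,-1.5],0]
    - [1,[25,-28,-1.5],0]
    - [1,[25,-28,-1.5],0]
    - [1,[25,-28,-1.5],0]

```text
time: 1.9
tool_pos: [365.5, -160.9, 249.7]
tcp_rot: [179.9, -0.0, 17.3]
ft_force: [0.6, 0.2, -0.2]
finger_gap: 85.4
grip_force: 0.0
```

Emit:
play_rows:
  increments:
    - [1,[25,-28,-1.5],0]
    - [1,[25,-28,-1.5],0]
    - [1,[25,-28,-1.5],0]
    - [1,[25,-28,-1.5],0]
    - [1,[25,-28,-1.5],0]
    - [1,[25,-28,-1.5],0]
    - [1,[25,-28,-1.5],0]
    - [1,[25,-28,-1.5],0]
    - [1,[0,0,0],0]
    - [1,[0,0,0],0]

```text
time: 2.73
tool_pos: [489.3, 112.6, 260.9]
tcp_rot: [-180.0, 0.0, 17.6]
ft_force: [-0.3, -0.6, 0.4]
finger_gap: 85.6
grip_force: 0.0
```

```bash
cat >> h.py <<'E'
def bar(n=None):
    s=snapshot("wrist"); 
    if n: save(s,n)
    print("knob",loc(pinpoint,"knob",s),"corner",loc(pinpoint,"level_corner",s),loc(find_in,"knob",s))
    r=regions_of("knob",s)
    if r:
        h=cv2.cvtColor(s["color"],cv2.COLOR_RGB2HSV)
        m=((h[:,:,0]<14)&(h[:,:,1]>150)&(h[:,:,2]>90)).astype(np.uint8)
        m&=cv2.dilate(r[0]["mask"].astype(np.uint8),np.ones((9,9)))
        K=s["intrinsics"];T=s["world_from_camera"];print("cam",T[:3,3].round(1))
        v,u=np.nonzero(m); d=T[:3,:3]@np.linalg.inv(K)@np.stack([u,v,np.ones_like(u)])
        P=T[:3,3:]+d*((94.5-T[2,3])/d[2])
        c=cv2.minAreaRect(P[:2].T.astype(np.float32)); b=cv2.boxPoints(c)
        e=max((b[1]-b[0],b[2]-b[1]),key=np.linalg.norm)
        print("rect",c,"baryaw",np.degrees(np.arctan2(e[1],e[0])),len(u))
    st=sense();print(st["time"],st["tool_pos"].round(1),st["tcp_rot"].round(2),st["joint_pos"].round(1),st["ft_force"].round(2))
E
python3 -c "
from h import *
bar('w1.png')"
```

```text
knob [([560.7, 173.7, 54.6], 0.93)] corner [([560.9, 174.2, 52.6], 0.57)] [([563.8, 170.5, 94.3], 0.67)]
cam [562.5 137.1 403.5]
rect ((560.2333984375, 168.08824157714844), (54.31513595581055, 15.350314140319824), 69.13114929199219) baryaw 69.1312 1062
2.9833 [489.  109.8 261.5] [ 1.7998e+02 -1.0000e-02  1.7250e+01] [ 6.8 -8.6 98.1 -0.  90.5 79.5] [ 0.94  0.35 -0.38]
```

View pics/w1.png

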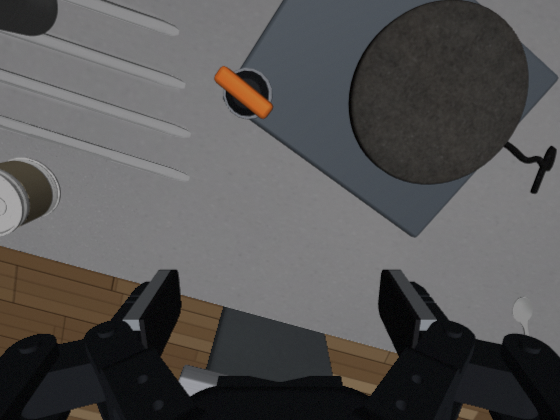

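The wrist view shows the orange bar at about (243,92), turned to world yaw 69°, centred near (560,168). The gripper has clear space there. First I shut the fingers above it, turn the wrist so there is travel for a clockwise turn, and press on the knob to measure the gap.

Emit:
play_rows:
  increments:
    - [-1,[21.3,-8.7,25],0]
    - [-1,[21.3,-8.7,25],0]
    - [-1,[21.3,-8.7,25],0]
    - [-1,[21.3,-8.7,25],0]
    - [-1,[0,0,25],-0.125]
    - [-1,[0,0,0],-0.125]
    - [-1,[0,0,0],-0.125]
    - [-1,[0,0,0],-0.125]
    - [-1,[0,0,0],-0.125]
    - [-1,[0,0,0],-0.125]
    - [-1,[0,0,0],-0.125]
    - [-1,[0,0,0],-0.125]

```text
time: 3.98
tool_pos: [560.3, 168.2, 136.7]
tcp_rot: [180.0, -0.0, 74.9]
ft_force: [0.8, -0.1, -0.1]
finger_gap: -0.2
grip_force: 0.0
```

Emit:
play_rows:
  increments:
    - [-1,[0,0,0],-0.125]
    - [-1,[0,0,0],-0.125]
    - [-1,[0,0,0],-0.125]
    - [-1,[0,0,0],-0.125]
    - [-1,[0,0,0],-0.125]
    - [-1,[0,0,0],-0.125]
    - [-1,[0,0,0],-0.125]
    - [-1,[0,0,0],-0.125]
    - [-1,[0,0,0],-0.125]
    - [-1,[0,0,0],-0.125]
    - [-1,[0,0,0],-0.125]
    - [-1,[0,0,0],-0.125]

```text
time: 4.98
tool_pos: [560.3, 168.2, 136.7]
tcp_rot: [180.0, 0.0, 160.8]
ft_force: [-0.4, -0.1, 0.3]
finger_gap: 0.2
grip_force: 0.0
```

Emit:
play_rows:
  increments:
    - [-1,[0,0,0],-0.125]
    - [-1,[0,0,0],-0.125]
    - [-1,[0,0,0],-0.125]
    - [-1,[0,0,0],-0.125]
    - [-1,[0,0,0],-0.125]
    - [-1,[0,0,0],-0.125]
    - [-1,[0,0,0],-0.125]
    - [-1,[0,0,0],-0.125]
    - [-1,[0,0,0],-0.125]
    - [-1,[0,0,0],-0.125]
    - [-1,[0,0,0],-0.125]
    - [-1,[0,0,0],-0.05]

```text
time: 5.98
tool_pos: [560.3, 168.2, 136.7]
tcp_rot: [-180.0, 0.0, -117.5]
ft_force: [0.1, 0.1, 1.0]
finger_gap: -0.0
grip_force: 0.0
```

Emit:
play_rows:
  increments:
    - [-1,[0,0,20],0]
    - [-1,[0,0,0],0]
    - [-1,[0,0,0],0]
    - [-1,[0,0,0],0]

```text
time: 6.32
tool_pos: [560.1, 168.8, 116.8]
tcp_rot: [180.0, -0.0, -117.8]
ft_force: [-0.6, -0.3, 0.9]
finger_gap: 0.1
grip_force: 0.0
```

```bash
python3 -c "
from h import *
bar()"
```

```text
knob [([563.6, 171.6, 56.0], 0.62)] corner [([559.0, 169.8, 50.9], 0.77)] [([554.8, 163.8, 88.1], 0.67), ([600.9, 80.2, 53.5], 0.19)]
cam [525.  102.9 259.4]
rect ((555.1808471679688, 157.01303100585938), (35.897735595703125, 15.041152954101562), 69.3189926147461) baryaw 69.31893 1671
6.5667 [560.6 169.6 117.1] [-1.7995e+02  4.0000e-02 -1.1778e+02] [  11.8    9.9   94.8    0.    75.3 -140.4] [-0.34 -0.35  0.65]
```

Emit:
play_rows:
  increments:
    - [-1,[0,0,0],-0.122]
    - [-1,[0,0,10],0]
    - [-1,[0,0,9],0]
    - [-1,[0,0,0],0]
    - [-1,[0,0,0],0]

```text
time: 6.98
tool_pos: [559.0, 169.3, 95.7]
tcp_rot: [179.9, -0.1, -110.9]
ft_force: [-0.6, 1.0, -0.3]
finger_gap: 0.1
grip_force: 0.0
```

```bash
cat >> h.py <<'E'
def F(n=6):
    a=[]
    for i in range(n): snapshot("wrist"); s=sense(); a.append(np.r_[s["tool_pos"],s["ft_force"]])
    a=np.array(a); print(s["time"],a.mean(0).round(2),"fz sd",a[:,5].std().round(2),s["tcp_rot"].round(2),s["joint_pos"][5].round(1))
E
python3 -c "
from h import *
F(8)"
```

```text
7.3833 [ 5.6023e+02  1.6957e+02  9.7390e+01 -4.0000e-02 -4.0000e-02  2.8000e-01] fz sd 0.45 [-1.7997e+02  2.0000e-02 -1.1079e+02] -147.4
```

Emit:
play_rows:
  increments:
    - [-1,[0,0,1],0]
    - [-1,[0,0,1],0]
    - [-1,[0,0,1],0]
    - [-1,[0,0,0],0]

```text
time: 7.72
tool_pos: [559.9, 169.5, 94.0]
tcp_rot: [180.0, -0.0, -110.8]
ft_force: [0.7, 0.2, -0.4]
finger_gap: 0.0
grip_force: 0.0
```

Emit:
play_rows:
  increments:
    - [-1,[0,0,1],0]
    - [-1,[0,0,1],0]
    - [-1,[0,0,0],0]
    - [-1,[0,0,0],0]

```text
time: 8.05
tool_pos: [560.2, 169.7, 92.4]
tcp_rot: [-180.0, 0.0, -110.8]
ft_force: [-0.4, 1.6, 1.4]
finger_gap: -0.1
grip_force: 0.8
```

```bash
python3 -c "
from h import *
F()"
```

```text
8.35 [ 5.6024e+02  1.6961e+02  9.2440e+01 -4.9000e-01  8.1000e-01  1.6900e+00] fz sd 0.3 [-1.7999e+02  1.0000e-02 -1.1077e+02] -147.4
```

Emit:
play_rows:
  increments:
    - [-1,[0,0,1],0]
    - [-1,[0,0,0],0]
    - [-1,[0,0,0],0]

```text
time: 8.6
tool_pos: [560.2, 169.6, 91.2]
tcp_rot: [-180.0, 0.0, -110.8]
ft_force: [0.3, 1.0, 1.9]
finger_gap: 0.1
grip_force: 0.8
```

Emit:
play_rows:
  increments:
    - [-1,[0,0,1],0]
    - [-1,[0,0,0],0]
    - [-1,[0,0,0],0]

```text
time: 8.85
tool_pos: [560.1, 169.5, 90.2]
tcp_rot: [180.0, -0.0, -110.8]
ft_force: [1.0, 0.8, 1.2]
finger_gap: -0.2
grip_force: 0.7
```

Emit:
play_rows:
  increments:
    - [-1,[0,0,1],0]
    - [-1,[0,0,0],0]
    - [-1,[0,0,0],0]

```text
time: 9.1
tool_pos: [560.1, 169.5, 89.2]
tcp_rot: [180.0, -0.0, -110.8]
ft_force: [0.1, 0.7, 1.4]
finger_gap: 0.0
grip_force: 0.6
```

```bash
python3 -c "
from h import *
F()"
```

```text
9.4 [ 5.6013e+02  1.6945e+02  8.9230e+01 -3.3000e-01  3.4000e-01  8.6000e-01] fz sd 0.48 [ 1.8000e+02 -1.0000e-02 -1.1078e+02] -147.4
```

Emit:
play_rows:
  increments:
    - [-1,[0,0,1],0]
    - [-1,[0,0,0],0]
    - [-1,[0,0,0],0]

```text
time: 9.65
tool_pos: [560.1, 169.6, 88.2]
tcp_rot: [180.0, 0.0, -110.8]
ft_force: [-1.3, 1.1, 0.8]
finger_gap: -0.1
grip_force: 0.6
```

Emit:
play_rows:
  increments:
    - [-1,[0,0,1],0]
    - [-1,[0,0,0],0]
    - [-1,[0,0,0],0]

```text
time: 9.9
tool_pos: [560.1, 169.5, 87.2]
tcp_rot: [180.0, -0.0, -110.8]
ft_force: [0.8, -0.0, 0.7]
finger_gap: -0.2
grip_force: 0.6
```

Emit:
play_rows:
  increments:
    - [-1,[0,0,1],0]
    - [-1,[0,0,0],0]
    - [-1,[0,0,0],0]

```text
time: 10.15
tool_pos: [560.2, 169.7, 86.5]
tcp_rot: [-180.0, 0.0, -110.8]
ft_force: [-0.9, 1.2, 3.4]
finger_gap: -0.1
grip_force: 1.6
```

```bash
python3 -c "
from h import *
F()"
```

```text
10.45 [560.18 169.66  86.45  -1.59   1.99   3.75] fz sd 0.45 [-1.8000e+02  1.0000e-02 -1.1077e+02] -147.4
```

Emit:
play_rows:
  increments:
    - [-1,[0,0,1],0]
    - [-1,[0,0,0],0]
    - [-1,[0,0,0],0]

```text
time: 10.7
tool_pos: [560.2, 169.9, 85.7]
tcp_rot: [180.0, 0.0, -110.8]
ft_force: [-3.7, 3.2, 5.7]
finger_gap: -0.2
grip_force: 3.3
```

```bash
python3 -c "
from h import *
F()"
```

```text
11.0 [560.17 169.88  85.7   -3.27   2.82   6.42] fz sd 0.46 [ 1.8000e+02  3.0000e-02 -1.1077e+02] -147.4
```

Emit:
play_rows:
  increments:
    - [-1,[0,0,-7.5],0]
    - [-1,[0,0,0],0]
    - [-1,[0,0,0],0]

```text
time: 11.25
tool_pos: [560.7, 169.4, 93.3]
tcp_rot: [-179.9, 0.0, -110.8]
ft_force: [0.9, 0.7, 1.7]
finger_gap: -0.2
grip_force: 0.8
```

```bash
python3 -c "
from h import *
F()"
```

```text
11.55 [5.6029e+02 1.6945e+02 9.2760e+01 5.6000e-01 9.1000e-01 1.6400e+00] fz sd 0.24 [ 1.7999e+02 -1.0000e-02 -1.1078e+02] -147.4
```

Emit:
play_rows:
  increments:
    - [-1,[0,0,-1.0],0]
    - [-1,[0,0,0],0]
    - [-1,[0,0,0],0]

```text
time: 11.8
tool_pos: [559.9, 169.4, 93.6]
tcp_rot: [180.0, -0.0, -110.8]
ft_force: [-1.0, -0.2, 0.5]
finger_gap: 0.4
grip_force: 0.3
```

```bash
python3 -c "
from h import *
F()"
```

```text
12.1 [ 5.6000e+02  1.6947e+02  9.3650e+01 -3.5000e-01  5.0000e-02  5.7000e-01] fz sd 0.39 [ 1.7999e+02 -1.0000e-02 -1.1078e+02] -147.4
```

The gap is about 6.6 mm: the foot touches at tool z ≈ 87.3 and the knob top is level at about 94. I now grasp the bar and turn it about 228°.

Emit:
play_rows:
  increments:
    - [1,[0,0,-31],0]
    - [1,[0,0,0],0]
    - [1,[0,0,0],0]
    - [1,[0,0,0],0]
    - [1,[0,0,0],0]
    - [1,[0,0,0],0]
    - [1,[0,0,20],0]
    - [1,[0,0,20],0]
    - [1,[0,0,20],0]
    - [1,[0,0,0],0]
    - [1,[0,0,0],0]
  force: 40

```text
time: 13.02
tool_pos: [558.4, 169.2, 63.0]
tcp_rot: [179.8, -0.1, -110.8]
ft_force: [-1.1, 0.0, 0.4]
finger_gap: 85.3
grip_force: 0.0
```

Emit:
play_rows:
  increments:
    - [-1,[0,0,0],0]
    - [-1,[0,0,0],0]
    - [-1,[0,0,0],0]
    - [-1,[0,0,0],0]
    - [-1,[0,0,0],0]
    - [-1,[0,0,0],0]
    - [-1,[0,0,0],0]
    - [-1,[0,0,0],0]

```text
time: 13.68
tool_pos: [560.8, 169.7, 65.4]
tcp_rot: [-179.9, 0.0, -110.8]
ft_force: [0.5, 0.5, 3.6]
finger_gap: 15.1
grip_force: 42.8
```

```bash
python3 -c "
from h import *
bar('w2.png');F()"
```

```text
knob [([562.4, 172.5, 53.1], 0.89)] corner [] [([560.1, 164.6, 94.0], 0.79)]
cam [534.   99.9 208. ]
rect ((558.2843017578125, 163.74969482421875), (59.52800750732422, 14.759027481079102), 69.0616683959961) baryaw 69.06169 4837
13.9333 [560.7 169.8  65.2] [-1.7994e+02  5.0000e-02 -1.1077e+02] [  11.8   13.2   96.8    0.    69.9 -147.4] [1.18 1.2  2.99]
14.2333 [560.65 169.76  65.16   2.18   2.34   3.2 ] fz sd 0.38 [-1.7995e+02  4.0000e-02 -1.1077e+02] -147.4
```

View pics/w2.png

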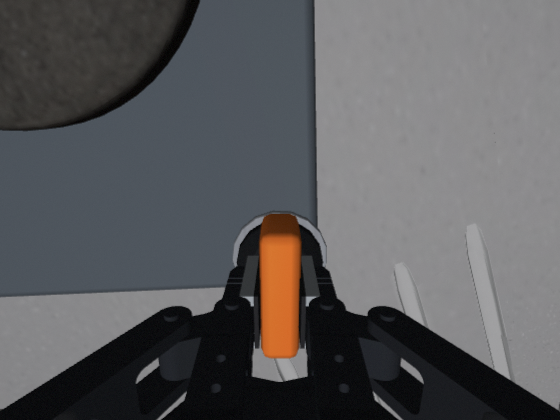

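The bar stands squarely between the pads, at (280,290). I turn in stages and watch the force.

Emit:
play_rows:
  increments:
    - [-1,[0,0,-0.5],0.1]
    - [-1,[0,0,-0.5],0.1]
    - [-1,[0,0,0],0.1]
    - [-1,[0,0,0],0.1]
    - [-1,[0,0,0],0.1]
    - [-1,[0,0,0],0.1]
    - [-1,[0,0,0],0.1]
    - [-1,[0,0,0],0.1]
    - [-1,[0,0,0],0]
    - [-1,[0,0,0],0]

```text
time: 15.07
tool_pos: [561.2, 168.6, 65.8]
tcp_rot: [-179.9, 0.1, -156.7]
ft_force: [6.9, -1.3, -0.3]
finger_gap: 15.3
grip_force: 42.3
```

```bash
python3 -c "
from h import *
F();print(sense()['wrist_torque'].round(2))"
```

```text
15.3667 [ 5.6119e+02  1.6863e+02  6.5840e+01  7.6100e+00 -2.0600e+00 -5.0000e-02] fz sd 0.5 [-1.7990e+02  8.0000e-02 -1.5663e+02] -101.6
[-0.47 -1.41 -0.09]
```

Emit:
play_rows:
  increments:
    - [-1,[-1.0,-1.3,0],0.1]
    - [-1,[0,0,0],0.1]
    - [-1,[0,0,0],0.1]
    - [-1,[0,0,0],0.1]
    - [-1,[0,0,0],0.1]
    - [-1,[0,0,0],0.1]
    - [-1,[0,0,0],0.1]
    - [-1,[0,0,0],0.1]
    - [-1,[0,0,0],0.1]
    - [-1,[0,0,0],0.1]
    - [-1,[0,0,0],0]
    - [-1,[0,0,0],0]

```text
time: 16.37
tool_pos: [561.0, 167.3, 65.1]
tcp_rot: [-179.8, 0.0, 146.2]
ft_force: [1.2, -5.2, 1.2]
finger_gap: 15.4
grip_force: 42.6
```

```bash
python3 -c "
from h import *
F();print(sense()['wrist_torque'].round(2))"
```

```text
16.6667 [561.03 167.31  65.08   1.27  -5.35   1.69] fz sd 0.25 [-179.84   -0.    146.26] -44.6
[-1.29 -0.49 -0.08]
```

Emit:
play_rows:
  increments:
    - [-1,[0,0,0],0.1]
    - [-1,[0,0,0],0.1]
    - [-1,[0,0,0],0.1]
    - [-1,[0,0,0],0.1]
    - [-1,[0,0,0],0.1]
    - [-1,[0,0,0],0.1]
    - [-1,[0,0,0],0.1]
    - [-1,[0,0,0],0.1]
    - [-1,[0,0,0],0.1]
    - [-1,[0,0,0],0.1]
    - [-1,[0,0,0],0]
    - [-1,[0,0,0],0]

```text
time: 17.67
tool_pos: [559.5, 167.1, 64.4]
tcp_rot: [-179.7, 0.2, 88.9]
ft_force: [-3.7, -7.0, 2.3]
finger_gap: 15.0
grip_force: 42.7
```

Emit:
play_rows:
  increments:
    - [-1,[0,0,0],0.1]
    - [-1,[0,0,0],0.1]
    - [-1,[0,0,0],0.1]
    - [-1,[0,0,0],0.1]
    - [-1,[0,0,0],0.1]
    - [-1,[0,0,0],0.1]
    - [-1,[0,0,0],0.1]
    - [-1,[0,0,0],0.1]
    - [-1,[0,0,0],0.1]
    - [-1,[0,0,0],0]
    - [-1,[0,0,0],0]

```text
time: 18.58
tool_pos: [558.5, 167.5, 64.7]
tcp_rot: [-179.9, 0.4, 37.4]
ft_force: [-11.0, -5.1, 8.7]
finger_gap: 15.5
grip_force: 43.7
```

```bash
python3 -c "
from h import *
F();print(sense()['wrist_torque'].round(2))"
```

```text
18.8833 [558.5  167.54  64.63 -10.81  -5.46   9.15] fz sd 0.39 [-179.87    0.4    37.42] 64.3
[-1.07  1.34 -0.11]
```

Emit:
play_rows:
  increments:
    - [-1,[0,0,-1],0.1]
    - [-1,[0,0,-0.5],0.1]
    - [-1,[0,0,0],0.08]
    - [-1,[0,0,0],0]
    - [-1,[0,0,0],0]

```text
time: 19.3
tool_pos: [558.5, 167.6, 65.7]
tcp_rot: [-180.0, 0.4, 21.3]
ft_force: [-8.9, -4.8, 6.5]
finger_gap: 15.5
grip_force: 43.2
```

```bash
python3 -c "
from h import *
F(4)"
```

```text
19.5 [558.57 167.63  65.76  -8.46  -4.84   5.61] fz sd 0.73 [-179.98    0.41   21.38] 80.3
```

Emit:
play_rows:
  increments:
    - [1,[0,0,0],0]
    - [1,[0,0,0],0]
    - [1,[0,0,0],0]
    - [1,[0,0,0],0]
    - [1,[0,0,0],0]
    - [1,[0,0,-20],0]
    - [-1,[0,0,-20],0]
    - [-1,[0,0,-20],0]
    - [-1,[0,0,0],0]
    - [-1,[0,0,0],0]
    - [-1,[0,0,0],0]

```text
time: 20.42
tool_pos: [561.3, 168.7, 126.7]
tcp_rot: [-180.0, 0.0, 21.2]
ft_force: [-0.6, 0.2, -1.3]
finger_gap: 25.5
grip_force: 0.0
```

```bash
python3 -c "
from h import *
bar('w3.png');F()"
```

```text
knob [([562.5, 172.7, 54.7], 0.58)] corner [([606.8, 35.4, -1.5], 0.23)] [([567.5, 173.3, 94.9], 0.65)]
cam [632.8 197.7 269.3]
rect ((564.3432006835938, 170.63084411621094), (59.04027557373047, 14.897092819213867), 21.642642974853516) baryaw 21.642649 2605
20.6667 [560.9 168.6 126.1] [-1.7998e+02  1.1000e-01  2.1190e+01] [11.7  9.5 94.2  0.  76.4 80.5] [ 0.31 -0.29 -0.29]
20.9667 [ 5.6132e+02  1.6869e+02  1.2682e+02 -4.6000e-01  5.0000e-02  1.4000e-01] fz sd 0.61 [-1.800e+02  1.000e-02  2.119e+01] 80.5
```

View pics/w3.png

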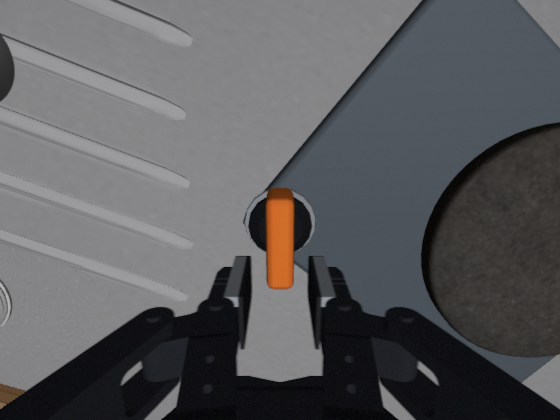

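The bar now points to 21.6°, a turn of about 228° (7.6 mm). The jaws are clear of it. I check by pressing on the knob again.

Emit:
play_rows:
  increments:
    - [-1,[0,0,15],0]
    - [-1,[0,0,15],0]
    - [-1,[0,0,0],0]
    - [-1,[0,0,0],0]
    - [-1,[0,0,0],0]
    - [-1,[0,0,2],0]
    - [-1,[0,0,0],0]
    - [-1,[0,0,0],0]

```text
time: 21.63
tool_pos: [561.9, 168.8, 95.9]
tcp_rot: [180.0, -0.1, 21.2]
ft_force: [-0.4, -0.1, 0.3]
finger_gap: -0.2
grip_force: 0.0
```

```bash
python3 -c "
from h import *
F(5)"
```

```text
21.8833 [5.6178e+02 1.6880e+02 9.5670e+01 2.6000e-01 3.0000e-01 3.6000e-01] fz sd 0.48 [ 1.800e+02 -1.000e-02  2.119e+01] 80.5
```

Emit:
play_rows:
  increments:
    - [-1,[0,0,0.5],0]
    - [-1,[0,0,0],0]
    - [-1,[0,0,0],0]

```text
time: 22.13
tool_pos: [561.5, 168.7, 94.7]
tcp_rot: [-180.0, 0.0, 21.2]
ft_force: [0.4, -1.0, 0.1]
finger_gap: -0.1
grip_force: 0.0
```

```bash
python3 -c "
from h import *
F(5)"
```

```text
22.3833 [ 5.6156e+02  1.6873e+02  9.4760e+01  3.2000e-01  4.0000e-02 -2.3000e-01] fz sd 0.29 [-180.      0.     21.19] 80.5
```

Emit:
play_rows:
  increments:
    - [-1,[0,0,0.5],0]
    - [-1,[0,0,0],0]
    - [-1,[0,0,0],0]

```text
time: 22.63
tool_pos: [561.5, 168.8, 94.2]
tcp_rot: [-180.0, 0.0, 21.2]
ft_force: [0.3, 0.0, -0.2]
finger_gap: -0.1
grip_force: 0.0
```

```bash
python3 -c "
from h import *
F(5)"
```

```text
22.8833 [ 5.6158e+02  1.6874e+02  9.4300e+01  1.1000e-01 -6.0000e-02 -1.4000e-01] fz sd 0.43 [180.    -0.    21.19] 80.5
```

Emit:
play_rows:
  increments:
    - [-1,[0,0,0.5],0]
    - [-1,[0,0,0],0]
    - [-1,[0,0,0],0]

```text
time: 23.13
tool_pos: [561.6, 168.7, 93.8]
tcp_rot: [-180.0, -0.0, 21.2]
ft_force: [-0.9, -0.3, -0.2]
finger_gap: -0.0
grip_force: 0.1
```

```bash
python3 -c "
from h import *
F(5)"
```

```text
23.3833 [ 5.6161e+02  1.6876e+02  9.3820e+01 -1.4000e-01  1.7000e-01  1.0000e-01] fz sd 0.22 [-180.     -0.     21.19] 80.5
```

Emit:
play_rows:
  increments:
    - [-1,[0,0,0.6],0]
    - [-1,[0,0,0],0]
    - [-1,[0,0,0],0]

```text
time: 23.63
tool_pos: [561.6, 168.8, 93.5]
tcp_rot: [-180.0, -0.0, 21.2]
ft_force: [-1.5, -0.2, 3.9]
finger_gap: -0.0
grip_force: 1.8
```

```bash
python3 -c "
from h import *
F(5)"
```

```text
23.8833 [ 5.6165e+02  1.6886e+02  9.3450e+01 -1.6400e+00  4.4000e-01  4.3600e+00] fz sd 0.63 [-1.7999e+02 -1.0000e-02  2.1190e+01] 80.5
```

Emit:
play_rows:
  increments:
    - [-1,[0,0,0.6],0]
    - [-1,[0,0,0],0]
    - [-1,[0,0,0],0]

```text
time: 24.13
tool_pos: [561.6, 169.0, 93.0]
tcp_rot: [-180.0, -0.0, 21.2]
ft_force: [-2.6, 1.0, 6.0]
finger_gap: -0.0
grip_force: 3.2
```

```bash
python3 -c "
from h import *
F(5)"
```

```text
24.3833 [561.59 169.05  92.98  -2.64   1.13   6.56] fz sd 0.22 [-1.7998e+02 -1.0000e-02  2.1200e+01] 80.5
```

Emit:
play_rows:
  increments:
    - [-1,[0,0,0.6],0]
    - [-1,[0,0,0],0]
    - [-1,[0,0,0],0]

```text
time: 24.63
tool_pos: [561.5, 169.2, 92.6]
tcp_rot: [-180.0, -0.0, 21.2]
ft_force: [-4.5, 2.2, 8.3]
finger_gap: 0.1
grip_force: 4.1
```

```bash
python3 -c "
from h import *
F(5)"
```

```text
24.8833 [561.55 169.22  92.62  -4.23   1.63   8.43] fz sd 0.24 [-1.7997e+02 -2.0000e-02  2.1200e+01] 80.5
```

Emit:
play_rows:
  increments:
    - [-1,[0,0,0.6],0]
    - [-1,[0,0,0],0]
    - [-1,[0,0,0],0]

```text
time: 25.13
tool_pos: [561.5, 169.4, 92.2]
tcp_rot: [-180.0, -0.0, 21.2]
ft_force: [-5.4, 1.9, 10.0]
finger_gap: 0.1
grip_force: 5.0
```

```bash
python3 -c "
from h import *
F(5)"
```

```text
25.3833 [561.5  169.36  92.23  -5.26   2.13  10.23] fz sd 0.06 [-1.7995e+02 -2.0000e-02  2.1200e+01] 80.5
```

The tip-over force knee is about 3.5–4 N, so the pad is squeezed about 0.6 mm, near the low edge. I add about 0.4 mm, or 12°.

Emit:
play_rows:
  increments:
    - [1,[0,0,-32],0]
    - [1,[0,0,0],0]
    - [1,[0,0,0],0]
    - [1,[0,0,0],0]
    - [1,[0,0,0],0]
    - [1,[0,0,0],0]
    - [1,[0,0,20],0]
    - [1,[0,0,20],0]
    - [1,[0,0,17],0]
    - [1,[0,0,0],0]
    - [1,[0,0,0],0]
    - [1,[0,0,0],0]

```text
time: 26.38
tool_pos: [561.9, 168.8, 67.0]
tcp_rot: [180.0, -0.0, 21.2]
ft_force: [-0.2, -0.5, 0.6]
finger_gap: 85.5
grip_force: 0.0
```

Emit:
play_rows:
  increments:
    - [-1,[0,0,0],0]
    - [-1,[0,0,0],0]
    - [-1,[0,0,0],0]
    - [-1,[0,0,0],0]
    - [-1,[0,0,0],0]
    - [-1,[0,0,0],0]
    - [-1,[0,0,0],0.1]
    - [-1,[0,0,0],0.1]
    - [-1,[0,0,0],0.015]
    - [-1,[0,0,0],0]
    - [-1,[0,0,0],0]

```text
time: 27.3
tool_pos: [561.9, 168.3, 66.7]
tcp_rot: [180.0, -0.0, 9.0]
ft_force: [1.1, -4.3, 1.7]
finger_gap: 15.8
grip_force: 44.5
```

Emit:
play_rows:
  increments:
    - [1,[0,0,0],0]
    - [1,[0,0,0],0]
    - [1,[0,0,0],0]
    - [1,[0,0,0],0]
    - [1,[0,0,0],0]
    - [1,[0,0,-20],0]
    - [-1,[0,0,-20],0]
    - [-1,[0,0,-20],0]
    - [-1,[0,0,0],0]
    - [-1,[0,0,0],0]
    - [-1,[0,0,0],0]
    - [-1,[0,0,0],0]

```text
time: 28.3
tool_pos: [560.6, 168.6, 124.9]
tcp_rot: [180.0, 0.1, 8.9]
ft_force: [-0.3, 0.3, 0.1]
finger_gap: 12.4
grip_force: 0.0
```

```bash
python3 -c "
from h import *
bar();F(3)"
```

```text
knob [([561.3, 172.5, 56.5], 0.56)] corner [] [([565.5, 171.8, 93.2], 0.6)]
28.55 [561.1 168.6 125.6] [1.80e+02 8.00e-02 8.87e+00] [11.7  9.6 94.2  0.  76.3 92.8] [ 0.61  0.34 -0.12]
28.7 [ 5.6137e+02  1.6870e+02  1.2599e+02  3.0000e-01  4.7000e-01 -2.7000e-01] fz sd 0.33 [1.80e+02 2.00e-02 8.87e+00] 92.8
```

Emit:
play_rows:
  increments:
    - [-1,[0,0,16],0]
    - [-1,[0,0,16],0]
    - [-1,[0,0,0],0]
    - [-1,[0,0,0],0]
    - [-1,[0,0,0.6],0]
    - [-1,[0,0,0],0]
    - [-1,[0,0,0],0]

```text
time: 29.28
tool_pos: [561.7, 168.9, 94.3]
tcp_rot: [-180.0, -0.0, 8.9]
ft_force: [-0.4, -0.7, -0.9]
finger_gap: -0.1
grip_force: 0.0
```

```bash
python3 -c "
from h import *
F(5)"
```

```text
29.5333 [ 5.6164e+02  1.6881e+02  9.4100e+01 -2.0000e-02  1.8000e-01  3.2000e-01] fz sd 0.46 [-180.     -0.      8.87] 92.8
```

Emit:
play_rows:
  increments:
    - [-1,[0,0,0.6],0]
    - [-1,[0,0,0],0]
    - [-1,[0,0,0],0]

```text
time: 29.78
tool_pos: [561.7, 168.9, 93.6]
tcp_rot: [-180.0, -0.0, 8.9]
ft_force: [-2.7, 0.3, 3.9]
finger_gap: -0.0
grip_force: 2.2
```

```bash
python3 -c "
from h import *
F(5)"
```

```text
30.0333 [ 5.6166e+02  1.6889e+02  9.3520e+01 -2.0200e+00  2.6000e-01  5.1100e+00] fz sd 1.1 [-1.7999e+02 -1.0000e-02  8.8700e+00] 92.8
```

Emit:
play_rows:
  increments:
    - [-1,[0,0,0.4],0]
    - [-1,[0,0,0],0]
    - [-1,[0,0,0],0]

```text
time: 30.28
tool_pos: [561.6, 169.0, 93.3]
tcp_rot: [-180.0, -0.0, 8.9]
ft_force: [-3.7, 1.3, 6.9]
finger_gap: -0.1
grip_force: 3.4
```

```bash
python3 -c "
from h import *
F(5)"
```

```text
30.5333 [ 5.6164e+02  1.6901e+02  9.3270e+01 -3.5400e+00  5.6000e-01  6.8900e+00] fz sd 0.45 [-1.7998e+02 -1.0000e-02  8.8700e+00] 92.8
```

Emit:
play_rows:
  increments:
    - [-1,[0,0,0.6],0]
    - [-1,[0,0,0],0]
    - [-1,[0,0,0],0]

```text
time: 30.78
tool_pos: [561.6, 169.2, 92.9]
tcp_rot: [-180.0, -0.0, 8.9]
ft_force: [-3.6, 1.5, 8.3]
finger_gap: -0.1
grip_force: 4.3
```

```bash
python3 -c "
from h import *
F(5)"
```

```text
31.0333 [561.6  169.17  92.9   -4.63   1.36   8.32] fz sd 0.28 [-1.7997e+02 -1.0000e-02  8.8800e+00] 92.8
```

Emit:
play_rows:
  increments:
    - [-1,[0,0,0.6],0]
    - [-1,[0,0,0],0]
    - [-1,[0,0,0],0]

```text
time: 31.28
tool_pos: [561.5, 169.3, 92.5]
tcp_rot: [-180.0, -0.0, 8.9]
ft_force: [-5.8, 0.6, 10.7]
finger_gap: -0.1
grip_force: 5.2
```

```bash
python3 -c "
from h import *
F(5)"
```

```text
31.5333 [561.54 169.32  92.52  -5.63   2.    10.15] fz sd 0.5 [-1.7995e+02 -1.0000e-02  8.8900e+00] 92.8
```

The knee is now about 5 N, so the squeeze is about 0.9 mm. I retreat and hand in.

Emit:
play_rows:
  increments:
    - [-1,[0,0,-20],0]
    - [-1,[0,0,-30],0]
    - [-1,[0,0,-30],0]
    - [-1,[0,0,-30],0]
    - [-1,[0,0,0],0]
    - [-1,[0,0,0],0]
    - [-1,[0,0,0],0]
    - [-1,[0,0,0],0]
    - [-1,[0,0,0],0]
    - [-1,[0,0,0],0]

```text
time: 32.37
tool_pos: [560.8, 168.5, 200.0]
tcp_rot: [180.0, 0.2, 8.9]
ft_force: [0.1, 1.2, 0.3]
finger_gap: 0.2
grip_force: 0.0
```

```bash
python3 -c "
from h import *
print(sense()['tool_pos']);print(hand_in())"
```

```text
[560.7864896  168.54415316 199.9531133 ]
the job is handed in; nothing more can be done
None
```

I turned the knob about 240° clockwise (roughly 8 mm of foot), and pressing on it again showed the rocking gone and the pad squeezed about 0.9 mm; the job is handed in at about 32 s, but no verdict came back.

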